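# Build up two chokes on their mounting studs

## Task

Build up the large choke on the stud of the square plate: the brown fibre ring at the bottom, the big toroid on top of it, and the steel flanged bush on top of that, flange down. Put the small toroid on the stud of the round plate. Every part must be threaded over its stud and lie flat, let go; leave the two capacitors standing where they are.

Things in the scene. Friction and masses are not known exactly. Their poses are not given: they have to be found in the camera images.
- fibre_ring: Loose plain flat ring of brown fibre board, lying flat: outside diameter 50 mm, hole 22 mm, 12 mm thick, 40 g. Origin: centre of its underside, z along its axis (up). Its yaw means nothing.
- big_toroid: Loose big toroid, a dark ring core wound all round with copper wire, lying flat: outside diameter 46 mm, hole 22 mm, 22 mm tall, 120 g. Origin: centre of its underside, z along its axis (up). Its yaw means nothing.
- small_toroid: Loose small toroid, a dark ring core with copper windings on two sides and bare core between them, lying flat: outside diameter 34 mm, hole 18 mm, 16 mm tall, 50 g. Origin: centre of its underside, z along its axis (up).
- flanged_bush: Loose bright steel flanged bush, standing on its flange: flange 40 mm in diameter and 6 mm thick, above it a hub 30 mm in diameter, 18 mm tall in all, hole 20 mm right through, 90 g. Origin: centre of the flange's underside, z along its axis (up, hub upwards).
- square_base: Square aluminium mounting plate, fixed to the bench, 64 x 64 mm, 6 mm thick, four small screw heads at its corners, with an upright threaded stud in its middle: 8 mm in diameter, tapered at the tip, the tip 54 mm above the bench. Origin: centre of its underside, on the stud's axis, at bench height; z up.
- round_base: Round aluminium mounting plate, fixed to the bench, 60 mm in diameter, 6 mm thick, three small screw heads near its edge, with a shorter upright threaded stud in its middle: 8 mm in diameter, tapered at the tip, the tip 32 mm above the bench. Origin: centre of its underside, on the stud's axis, at bench height; z up.
- capacitor_tall: Loose bystander standing upright among the parts: taller capacitor can, 22 mm in diameter, 36 mm tall. Origin: centre of its underside. To be left standing where it is.
- capacitor_short: Loose bystander standing upright among the parts: shorter capacitor can, 18 mm in diameter, 22 mm tall. Origin: centre of its underside. To be left standing where it is. Fixed round the parts: a 100 mm tall chassis (y > -0.13 m), a 50 mm tall vice (x 0.51 to 0.69, y -0.40 to -0.28), a 40 mm tall case (x < 0.47, y < -0.45); fingers closing along y clear them.
There are look-alikes about, which are no part of the job. Leave any green or purple look-alike of the big_toroid alone.

How it is judged (in metres and radians):
At the end, for the whole second after the job is handed in: Over the square plate's stud lie the fibre ring, on it the big toroid, on it the flanged bush, hub up; the small toroid lies over the round plate's stud. Each is within 10 mm of its stud's axis, within 3 mm of its height in this order, tilted under 0.1 rad, released and at rest (horizontal distance between each of fibre_ring, big_toroid, flanged_bush and square_base below 0.01 m and z of fibre_ring in the frame of square_base between 0.003 and 0.009 m and angle between each of fibre_ring, big_toroid, flanged_bush, small_toroid's own z axis and vertical below 0.1 rad and linear speed of each of fibre_ring, big_toroid, flanged_bush, small_toroid below 0.02 m/s and z of big_toroid in the frame of square_base between 0.015 and 0.021 m and z of flanged_bush in the frame of square_base between 0.037 and 0.043 m and horizontal distance between small_toroid and round_base below 0.01 m and z of small_toroid in the frame of round_base between 0.003 and 0.009 m); the robot touches nothing.
It fails at once if the taller capacitor is pushed more than 20 mm from its place or knocked over (distance of capacitor_tall from where it was at the start of the episode above 0.02 m or angle between capacitor_tall's own z axis and vertical above 0.5 rad).
It fails at once if the shorter capacitor is pushed more than 20 mm from its place or knocked over (distance of capacitor_short from where it was at the start of the episode above 0.02 m or angle between capacitor_short's own z axis and vertical above 0.5 rad).
It also fails if it takes over 93 s, if anything falls off the work surface, if the arm or the gripper's body presses on something with over 40 N, if the wrist force passes 120 N, or if a joint passes its speed limit or range.

## Robot

A 6-joint arm with a two-finger parallel gripper is mounted at the origin on a cart in front of the work surface, level with it; the furniture and walls round the work are solid. World frame = base frame: x ahead of the robot, y to its left, z up, the work surface at z = 0. Lengths are in mm, angles in rad, forces in N, time in s.
With the tool pointing down it reaches from about 350 to 875 mm from the base axis. Payload 4.2 kg.
Tool frame: the origin (TCP) lies between the finger pads; the fingertips stand 25 mm ahead of it and the grasp point (between the pads) lies 6 mm ahead of it; z points along the fingers, y is the line along which they close (so a half turn about z gives the same grasp; the last joint's range is limited). The gripper opens to 85 mm and grips with 20 to 120 N. Pads are 22 mm wide; open, the fingers measure 114 mm over their backs; the gripper's body (76 mm by 85 mm) begins 54 mm behind the grasp point. The pads swing forward as they close: fully open they stand 13 mm farther back than shut.
Start: joints at [-0.923, 0.385, 0.008, 0, -1.194, -0.259], TCP at [236.937, -578.325, 256.312] pointing down, gripper open.
Joint ranges: [-3.14, 3.14], [-1.21, 2.06], [-1.07, 1.41], [-3.16, 2.05], [-2.99, -0.16], [-3.1, 3.1]. Speed limits (rad/s): [2.79, 2.79, 3.14, 3.14, 3.14, 3.14].

## Interface

Orientations are given as a unit quaternion [x, y, z, w].
In Python, from bench import arm gives the robot as it stands.
- The arm moves only by the shell command python3 -m pendant 'ROWS'. ROWS is JSON, a list of rows, each a list of 7 numbers: the shift along the tool's x, y, z in m, then the turn, a rotation vector about the tool's x, y, z in degrees, then the finger opening in m, from 0 to 0.0854. In form: [[x, y, z, wx, wy, wz, fingers], ...]. A call has 1 to 12 rows; each row shifts and turns the commanded pose from where the row before left it, along the tool's axes as they then stand; what a row does not reach is not made up. A row lasts 1/10 s, in which the tool goes at most 50 mm and 8.59 degrees, less where a joint would pass 70% of its speed; a pose out of reach is approached as far as the arm can. A call is refused whole if a number of a shift passes 0.05 or a number of a turn 8.59, either way. A call with a gripper value outside its range is refused whole. The fingers move at their own pace and stop on an object; the grip force is fixed at half the most. Time passes only in rows, so rows that do not move let the fingers close. It gives the time, the measured TCP pose, the force, the opening and the grip force at its end, in the units of the state.
- arm.read_state(): the state, without advancing time (a new reading comes with each control period).
- arm.get_image(name): name is "scene" or "top"; returns a dict with "image" (400x640x3 uint8, red, green, blue), "fx", "fy", "cx", "cy" (pixels), "k1" (the pictures are not rectified: a ray, as slopes to the right and down, at radius r is drawn at 1 + k1 r^2 times it, then the intrinsics apply), "xyz" and "rotation" of the camera in the world. Camera axes: x right, y down, z forward; pixel columns grow to the right and rows downward; lengths in mm; the calibration is good to about 2 mm. A picture is of the moment at which its call begins. There is no depth.
- arm.job_done(): hands the job in; it is judged then, once.
The state is a dict: "clock": time; "joints": joint angles; "joint_vel": joint speeds; "joint_efforts": joint torques, N m; "position": TCP position; "ee_rot": TCP orientation; "contact_force": force on the tool from outside, world axes, zero at the start; "wrist_torque": the same for the moment, N m; "gripper_width": finger opening in mm; "grasp_force": force on a finger pad.
Only numpy, scipy, OpenCV 4.12 (cv2) and the standard library are available. Lean on these libraries where they do the work, as an engineer would, in place of code of your own. Each camera call takes 0.05 s, during which the arm holds its last target. There are 200 camera calls.

## Working session

There is one attempt and no reset: what is moved stays moved. The work goes in short steps, Python scripts to look and compute and a shell command to move; the robot and the scene stay as the last step left them, time stands still between calls to the robot, and variables do not carry over. Pictures are saved under pics/ and viewed, at most 15 in all, crops included, and the job is handed in when it is done.

```bash
mkdir -p pics; ls
cat > h.py <<'E'
import numpy as np,cv2,pickle
from bench import arm
from scipy.spatial.transform import Rotation as R
def snap(name,fn):
    d=arm.get_image(name); cv2.imwrite(f'pics/{fn}.png',d['image'][:,:,::-1]); pickle.dump(d,open(f'pics/{fn}.pkl','wb')); return d
def load(fn): return pickle.load(open(f'pics/{fn}.pkl','rb'))
def rot(d):
    r=np.array(d['rotation'],float); return r.reshape(3,3) if r.size==9 else R.from_quat(r).as_matrix()
def p2w(d,u,v,z):
    K=np.array([[d['fx'],0,d['cx']],[0,d['fy'],d['cy']],[0,0,1.]])
    s=cv2.undistortPoints(np.array([[[u,v]]],float),K,np.array([d['k1'],0,0,0.]))[0,0]
    r=rot(d)@np.array([s[0],s[1],1]); o=np.array(d['xyz'],float)
    return (o+r*(z-o[2])/r[2])[:2]
def w2p(d,p):
    c=rot(d).T@(np.array(p,float)-np.array(d['xyz'],float)); s=c[:2]/c[2]; s=s*(1+d['k1']*(s@s))
    return np.array([d['fx']*s[0]+d['cx'],d['fy']*s[1]+d['cy']])
def crop(d,fn,x0,y0,x1,y1,k):
    cv2.imwrite(f'pics/{fn}.png',cv2.resize(d['image'][y0:y1,x0:x1,::-1],None,fx=k,fy=k,interpolation=cv2.INTER_CUBIC))
E
python3 - <<'E'
from h import *
for n in('scene','top'):
    d=snap(n,n+'0'); print({k:v for k,v in d.items() if k!='image'})
a=np.vstack([load('scene0')['image'],load('top0')['image']])[:,:,::-1]
cv2.imwrite('pics/both.png',cv2.resize(a,(480,600),interpolation=cv2.INTER_AREA))
print(arm.read_state())
E
```

```text
pics
{'fx': 472.63143951744917, 'fy': 472.63143951744917, 'cx': 322.43762881783897, 'cy': 201.71451860950148, 'k1': 0.0285404010300979, 'xyz': array([-127.49122934, -990.29330944,  678.18095199]), 'rotation': array([ 0.81794878, -0.31030643,  0.17348986, -0.45229523])}
{'fx': 516.9485053733357, 'fy': 516.9485053733357, 'cx': 326.4137561910568, 'cy': 206.73019463369658, 'k1': 0.045316159920727885, 'xyz': array([ 307.60619454, -249.52387285, 1271.71873359]), 'rotation': array([-0.69567714,  0.71214789, -0.06713621,  0.06611671])}
{'clock': 0.1, 'joints': array([-9.23419607e-01,  3.85510588e-01,  6.73718689e-03, -4.59666619e-04,
       -1.19400895e+00, -2.58566867e-01]), 'joint_vel': array([-0.00079371, -0.00225863,  0.00483374,  0.0010014 ,  0.0015376 ,
       -0.00074232]), 'joint_efforts': array([-5.67831758e-04, -3.93319631e+01,  1.88929904e+01,  4.19794321e+00,
       -2.59073582e-03,  4.57608607e-06]), 'position': array([ 236.7473059 , -577.90026622,  255.2986937 ]), 'ee_rot': array([-1.93099426e-01,  9.81178669e-01,  9.86357177e-04, -2.42497950e-04]), 'contact_force': array([-1.27939254, -0.14947162,  0.76358473]), 'wrist_torque': array([ 0.00167826, -0.03996412, -0.00902842]), 'grasp_force': 0.0, 'gripper_width': 85.21929668086602}
```

View pics/top0.png

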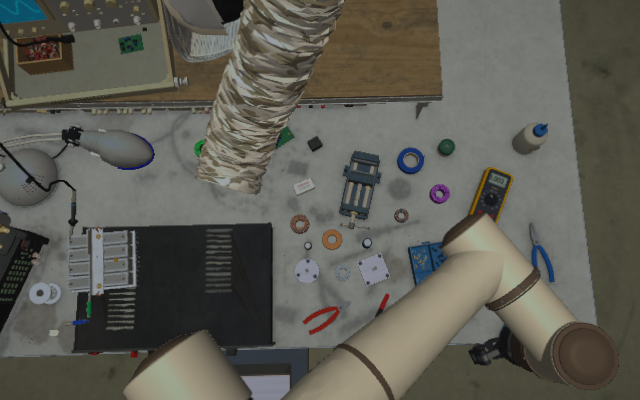

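View pics/scene0.png

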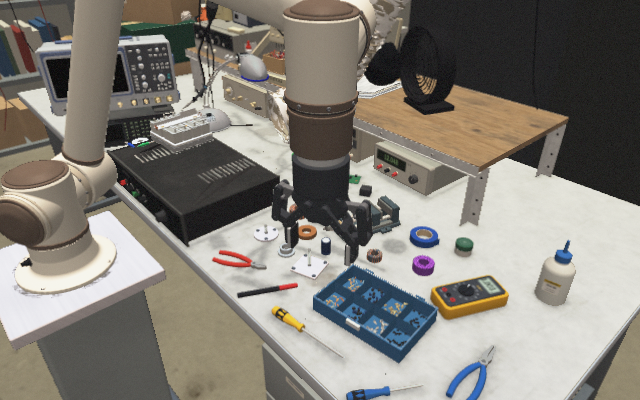

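The top view shows the parts in the region (270–420, 190–300) and the scene view shows them around (250–440, 220–280). I'll enlarge that part of the top view.

Run:
```python
from h import *
d=load('top0'); crop(d,'c1',285,195,425,295,5.7)
d=load('scene0'); crop(d,'c2',245,205,445,285,4)
```

```text
(no output)
```

View pics/c1.png

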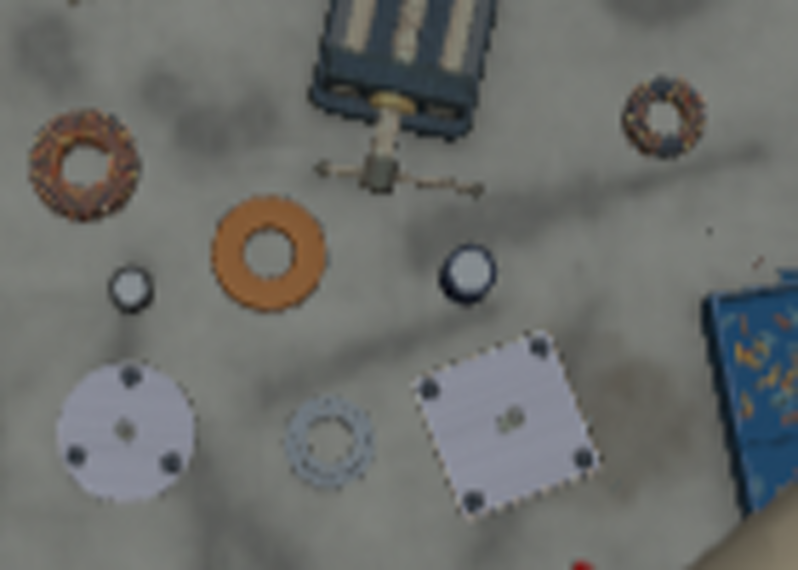

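View pics/c2.png

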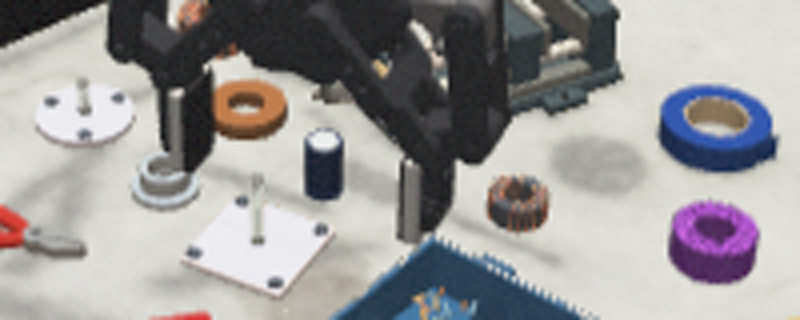

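Big toroid candidates in the top view are the copper ring at (300,224), the purple one at (440,194) and the green one at (200,147). The copper-wound ring on a dark core fits; green and purple are look-alikes. The other parts:

| Part | Top-view pixel |
|---|---|
| Small toroid (two windings, bare core between) | (401,215) |
| Fibre ring | (332,239) |
| Bush | (343,272) |
| Round plate | (307,271) |
| Square plate | (373,269) |
| Short capacitor | (308,245) |
| Tall capacitor | (367,243) |

Run:
```python
from h import *
d=load('top0'); s=load('scene0')
f=lambda x,y:((x+.5)/5.7-.5+285,(y+.5)/5.7-.5+195)
for n,x,y,z in [('big',85,165,18),('fibre',269,254,10),('small',664,118,13),('bush',330,442,6),('round',126,432,6),('rtip',124,430,30),('square',506,424,6),('stip',514,416,50),('ctall',470,270,36),('cshort',132,288,22)]:
    w=p2w(d,*f(x,y),z); print(n,w.round(1), 'scene px',w2p(s,[*w,z]).round(1))
g=lambda x,y:((x+.5)/4-.5+245,(y+.5)/4-.5+205)
# scene measurements
for n,x,y,z in [('fibre',248,102,12),('small',518,187,16),('bushflange',165,184,6),('round',85,114,6),('rtip',84,81,32),('square',259,242,6),('stip',257,176,54),('ctall',324,140,36)]:
    print(n,p2w(s,*g(x,y),z).round(1))
q=R.from_quat(arm.read_state()['ee_rot']).as_matrix();print(q.round(3))
```

```text
big [ 506.6 -187.2] scene px [298.4 208.4]
fibre [ 467.2 -265.5] scene px [306.2 230.1]
small [ 522.2 -437.9] scene px [373.9 253. ]
bush [ 386.5 -289.5] scene px [286.1 249.6]
round [ 392.8 -202.5] scene px [266.1 232. ]
rtip [ 392.  -202.6] scene px [265.3 224. ]
square [ 392.4 -364.8] scene px [309.2 264.3]
stip [ 392.7 -364.3] scene px [308.9 248.2]
ctall [ 455.2 -349.6] scene px [325.8 239. ]
cshort [ 452.5 -206.7] scene px [286.3 218.1]
fibre [ 466.2 -268.2]
small [ 524.  -436.7]
bushflange [ 383.7 -292.2]
round [ 389.6 -206. ]
rtip [ 388.9 -208.6]
square [ 390.8 -367.4]
stip [ 388.5 -369.2]
ctall [ 453.3 -351.1]
[[-0.925 -0.379 -0.001]
 [-0.379  0.925  0.002]
 [ 0.     0.002 -1.   ]]
```

Both cameras agree to about 3 mm. First move: turn the fingers onto world y and go above the fibre ring.

```bash
python3 -m pendant '[[0,0,0,0,0,7.43,0.06],[0,0,0,0,0,7.43,0.06],[0,0,0,0,0,7.43,0.06],[-0.029,0.039,0.01,0,0,0,0.06],[-0.029,0.039,0.01,0,0,0,0.06],[-0.029,0.039,0.01,0,0,0,0.06],[-0.029,0.039,0.01,0,0,0,0.06],[-0.029,0.039,0.01,0,0,0,0.06],[-0.029,0.039,0.01,0,0,0,0.06],[-0.029,0.039,0.02,0,0,0,0.06],[-0.027,0.038,0.02,0,0,0,0.06],[0,0,0,0,0,0,0.06]]'; python3 -m pendant '[[0,0,0,0,0,0,0.06],[0,0,0,0,0,0,0.06]]'
```

```text
clock: 1.3
position: [466.2, -265.6, 154.7]
ee_rot: [-0.003, 1.0, 0.001, -0.002]
contact_force: [-0.8, 0.3, -0.8]
gripper_width: 59.9
grasp_force: 0.0
clock: 1.5
position: [465.0, -270.3, 157.8]
ee_rot: [0.0, 1.0, -0.0, 0.0]
contact_force: [0.7, -0.3, -0.0]
gripper_width: 60.1
grasp_force: 0.0
```

```bash
python3 -m pendant '[[0,0,0.04,0,0,0,0.06],[0,0,0.035,0,0,0,0.06],[0,0,0.025,0,0,0,0.06],[0,0,0.015,0,0,0,0.06],[0,0,0.010,0,0,0,0.06],[0,0,0.005,0,0,0,0.06],[0,0,0,0,0,0,0.06],[0,0,0,0,0,0,0.06]]'; python3 -m pendant '[[0,0,0,0,0,0,0.04],[0,0,0,0,0,0,0.04],[0,0,0,0,0,0,0.04],[0,0,0,0,0,0,0.04],[0,0,0,0,0,0,0.04],[0,0,0,0,0,0,0.04]]'
python3 - <<'E'
from h import *
d=snap('scene','s1'); crop(d,'s1c',240,170,440,290,4)
d=snap('top','t1')
E
```

```text
clock: 2.3
position: [465.7, -270.3, 28.5]
ee_rot: [0.0, 1.0, -0.0, 0.001]
contact_force: [-0.3, -0.1, -0.5]
gripper_width: 59.8
grasp_force: 0.0
clock: 2.9
position: [465.9, -270.1, 29.5]
ee_rot: [-0.0, 1.0, -0.001, 0.001]
contact_force: [-1.7, 0.1, 6.5]
gripper_width: 46.1
grasp_force: 60.3
```

View pics/s1c.png

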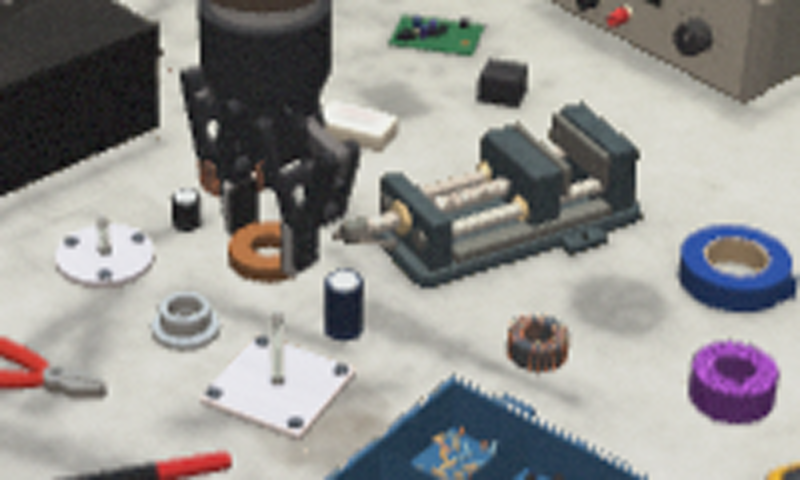

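Run:
```python
from h import *
s=load('s1')
k=lambda p:((p[0]-240)*4,(p[1]-170)*4)
for p in [(466,-270-23,4),(466,-270+23,4),(466,-270,12),(441,-270,12),(491,-270,12)]: print(p,np.round(k(w2p(s,p))))
im=s['image'].copy()
for c,col in (((466,-270),(0,255,0)),):
    for z in (0,12):
        pts=np.array([w2p(s,(c[0]+25*np.cos(a),c[1]+25*np.sin(a),z)) for a in np.linspace(0,6.28,60)])
        b=cv2.resize(im[195:255,280:340],None,fx=10,fy=10,interpolation=cv2.INTER_CUBIC) if z==0 else b
        cv2.polylines(b,[((pts-[280,195]+.5)*10).astype(np.int32)],True,col,1)
cv2.imwrite('pics/s1d.png',b[:,:,::-1])
```

```text
(466, -293, 4) [293. 270.]
(466, -247, 4) [244. 236.]
(466, -270, 12) [268. 242.]
(441, -270, 12) [236. 258.]
(491, -270, 12) [299. 226.]
```

View pics/s1d.png

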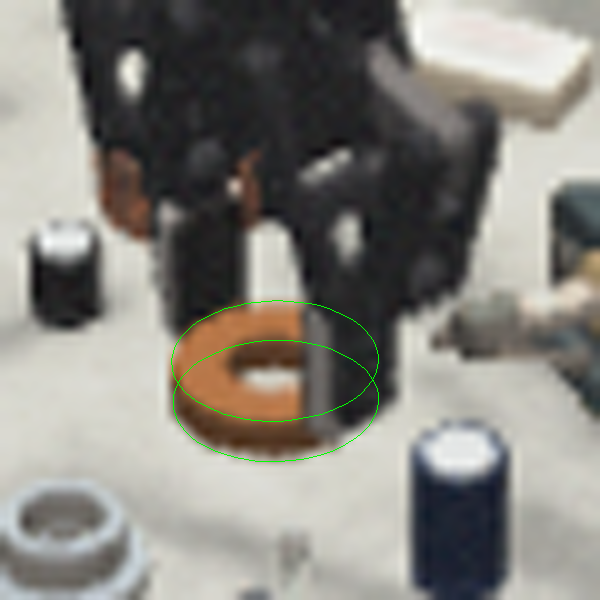

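The ring is gripped and matches the projected outline at (466,-270), so the scene camera agrees with the robot and I'll use its values. Next, lift and carry.

```bash
python3 -m pendant '[[0,0,-0.02,0,0,0,0.04],[0,0,-0.03,0,0,0,0.04],[0,0,-0.03,0,0,0,0.04],[0,0,0,0,0,0,0.04],[0.019,-0.0245,0,0,0,0,0.04],[0.019,-0.0245,0,0,0,0,0.04],[0.019,-0.0245,0,0,0,0,0.04],[0.019,-0.0245,0,0,0,0,0.04],[0,0,0,0,0,0,0.04],[0,0,0,0,0,0,0.04],[0,0,0,0,0,0,0.04]]'
python3 - <<'E'
from h import *
for i in range(3): print(arm.read_state()['position'])
for n in('scene','top'):d=snap(n,n[0]+'2')
s=load('s2');crop(s,'s2c',270,200,350,280,7)
E
```

```text
clock: 4.1
position: [389.5, -367.4, 107.5]
ee_rot: [-0.0, 1.0, 0.0, 0.0]
contact_force: [0.4, 0.6, -0.4]
gripper_width: 46.1
grasp_force: 61.5
[ 389.4875407  -367.36329223  107.49654761]
[ 389.4875407  -367.36329223  107.49654761]
[ 389.4875407  -367.36329223  107.49654761]
```

View pics/s2c.png

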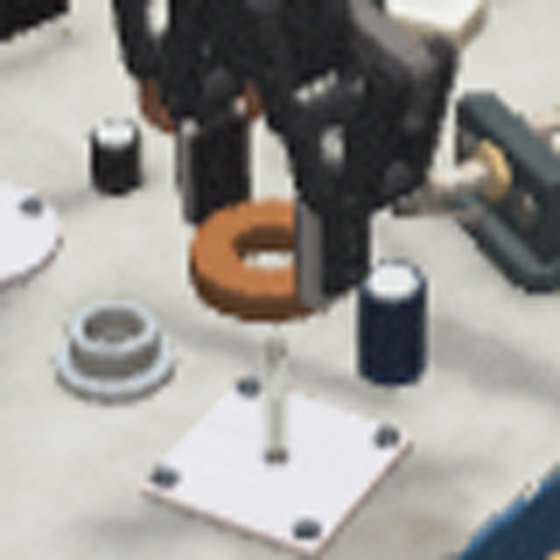

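Run:
```python
from h import *
s=load('s2'); f=lambda x,y:((x+.5)/7-.5+270,(y+.5)/7-.5+200)
print('stud',p2w(s,*f(276,453),6),p2w(s,*f(277,345),54))
print('hole',p2w(s,*f(269,250),90.5))
im=s['image'][200:280,270:350]; b=cv2.resize(im,None,fx=7,fy=7,interpolation=cv2.INTER_CUBIC)
for c,r,z in [((389.5,-367.5),25,91),((389.5,-367.5),25,79),((389.5,-367.5),11,91),((389.5,-368.5),4,6),((389.5,-368.5),4,54)]:
    pts=np.array([w2p(s,(c[0]+r*np.cos(a),c[1]+r*np.sin(a),z)) for a in np.linspace(0,6.28,60)])
    cv2.polylines(b,[((pts-[270,200]+.5)*7).astype(np.int32)],True,(0,255,0),1)
cv2.imwrite('pics/s2d.png',b[:,:,::-1])
```

```text
stud [ 392.0134023 -364.6151437] [ 388.40932663 -370.22238082]
hole [ 386.43526439 -369.4948166 ]
```

View pics/s2d.png

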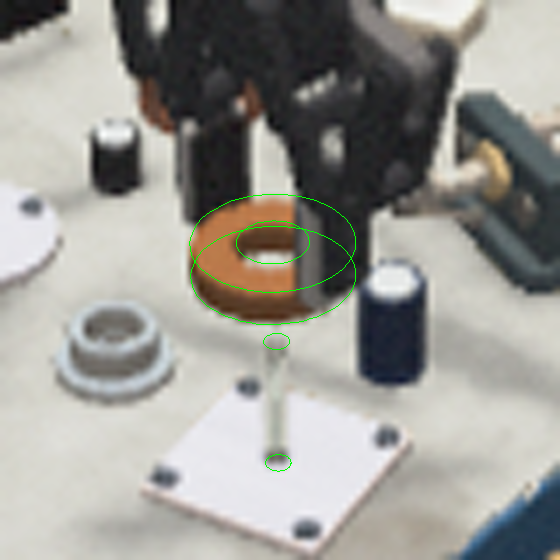

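Aligned with the stud, so lower it (74 mm net).

```bash
python3 -m pendant '[[0,0,0.02,0,0,0,0.04],[0,0,0.02,0,0,0,0.04],[0,0,0.015,0,0,0,0.04],[0,0,0.010,0,0,0,0.04],[0,0,0.005,0,0,0,0.04],[0,0,0.002,0,0,0,0.04],[0,0,0,0,0,0,0.04],[0,0,0,0,0,0,0.04]]'; python3 -m pendant '[[0,0,0.001,0,0,0,0.04],[0,0,0,0,0,0,0.04]]'
```

```text
clock: 5.0
position: [389.7, -368.0, 36.2]
ee_rot: [0.0, 1.0, -0.0, 0.001]
contact_force: [-0.6, 0.1, 0.1]
gripper_width: 46.1
grasp_force: 61.5
clock: 5.2
position: [389.7, -368.1, 35.5]
ee_rot: [0.0, 1.0, -0.0, 0.001]
contact_force: [-0.1, 1.7, 3.5]
gripper_width: 46.5
grasp_force: 62.1
```

```bash
python3 -m pendant '[[0,0,0,0,0,0,0.06],[0,0,0,0,0,0,0.06],[0,0,0,0,0,0,0.06],[0,0,-0.02,0,0,0,0.06],[0,0,-0.03,0,0,0,0.06],[0,0,-0.035,0,0,0,0.06],[0,0,0,0,0,0,0.06]]';python3 -m pendant '[[-0.019,0.03,0,0,0,0,0.06],[-0.019,0.03,0,0,0,0,0.06],[-0.019,0.03,0,0,0,0,0.06],[-0.019,0.03,0,0,0,0,0.06],[-0.019,0.03,0,0,0,0,0.06],[-0.02,0.028,0,0,0,0,0.06],[0,0,0,0,0,0,0.06],[0,0,0,0,0,0,0.06]]'
python3 - <<'E'
from h import *
s=snap('scene','s3'); t=snap('top','t3')
a=s['image'][180:280,240:360]; b=t['image'][195:295,285:405]
c=np.hstack([cv2.resize(x,None,fx=3.3,fy=3.3,interpolation=cv2.INTER_CUBIC) for x in (a,b)]);cv2.imwrite('pics/st3.png',c[:,:,::-1])
E
```

```text
clock: 5.9
position: [391.8, -369.5, 124.2]
ee_rot: [-0.0, 1.0, -0.003, 0.004]
contact_force: [-0.5, -0.3, -0.2]
gripper_width: 60.0
grasp_force: 0.0
clock: 6.7
position: [504.1, -189.2, 118.9]
ee_rot: [-0.001, 1.0, 0.0, -0.001]
contact_force: [-1.5, -0.5, 0.4]
gripper_width: 59.7
grasp_force: 0.0
```

View pics/st3.png

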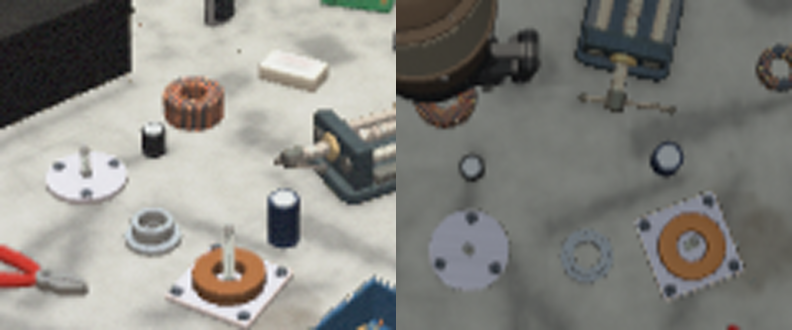

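The fibre ring lies flat on the square plate and the stud comes through its hole. The big toroid is unobstructed in the scene crop at (194,90), so I'll measure it and the bush there.

Run:
```python
from h import *
s=load('s3'); t=load('t3'); f=lambda x,y:((x+.5)/3.3-.5+240,(y+.5)/3.3-.5+180)
print('big top',p2w(s,*f(194,93),22),p2w(s,*f(194,105),11))
print('bush hubtop',p2w(s,*f(152,218),18)); print('rstud',p2w(s,*f(85,151),32))
print('ring',p2w(s,*f(229,270),18))
g=lambda x,y:((x-396+.5)/3.3-.5+285,(y+.5)/3.3-.5+195)
print('ring t',p2w(t,*g(692,245),18),'bush t',p2w(t,*g(587,257),6))
```

```text
big top [ 504.76204212 -189.94698269] [ 504.43366562 -189.93606402]
bush hubtop [ 385.5227527  -290.02607702]
rstud [ 387.21826691 -210.11953867]
ring [ 389.00578701 -368.53938681]
ring t [ 391.77263227 -366.13758083] bush t [ 385.55182821 -289.58109356]
```

```bash
python3 -m pendant '[[0,0,0.03,0,0,0,0.06],[0,0,0.025,0,0,0,0.06],[0,0,0.015,0,0,0,0.06],[0,0,0.010,0,0,0,0.06],[0,0,0.006,0,0,0,0.06],[0,0,0,0,0,0,0.06],[0,0,0,0,0,0,0.06]]'; python3 -m pendant '[[0,0,0,0,0,0,0.036],[0,0,0,0,0,0,0.036],[0,0,0,0,0,0,0.036],[0,0,0,0,0,0,0.036],[0,0,0,0,0,0,0.036],[0,0,0,0,0,0,0.036]]'
```

```text
clock: 7.5
position: [504.6, -190.1, 34.2]
ee_rot: [0.0, 1.0, -0.0, 0.001]
contact_force: [0.4, -0.5, 0.2]
gripper_width: 60.1
grasp_force: 0.0
clock: 8.1
position: [504.9, -190.0, 35.0]
ee_rot: [-0.0, 1.0, -0.0, 0.001]
contact_force: [-2.3, 0.4, 6.5]
gripper_width: 43.0
grasp_force: 60.9
```

```bash
python3 -m pendant '[[0,0,-0.02,0,0,0,0.036],[0,0,-0.03,0,0,0,0.036],[0,0,-0.035,0,0,0,0.036],[0,0,0,0,0,0,0.036],[0.019,-0.03,0,0,0,0,0.036],[0.019,-0.03,0,0,0,0,0.036],[0.019,-0.03,0,0,0,0,0.036],[0.019,-0.03,0,0,0,0,0.036],[0.019,-0.03,0,0,0,0,0.036],[0.02,-0.028,0,0,0,0,0.036],[0,0,0,0,0,0,0.036],[0,0,0,0,0,0,0.036]]'
python3 - <<'E'
from h import *
s=snap('scene','s4');crop(s,'s4c',270,195,350,280,7)
E
python3 -m pendant '[[0,0,0,0,0,0,0.036]]'
```

```text
clock: 9.3
position: [388.3, -368.0, 118.0]
ee_rot: [0.001, 1.0, 0.0, -0.0]
contact_force: [0.4, 0.2, -1.9]
gripper_width: 43.2
grasp_force: 61.7
clock: 9.45
position: [389.6, -367.1, 118.4]
ee_rot: [-0.0, 1.0, 0.0, -0.0]
contact_force: [-0.1, 0.4, -0.9]
gripper_width: 43.3
grasp_force: 61.7
```

View pics/s4c.png

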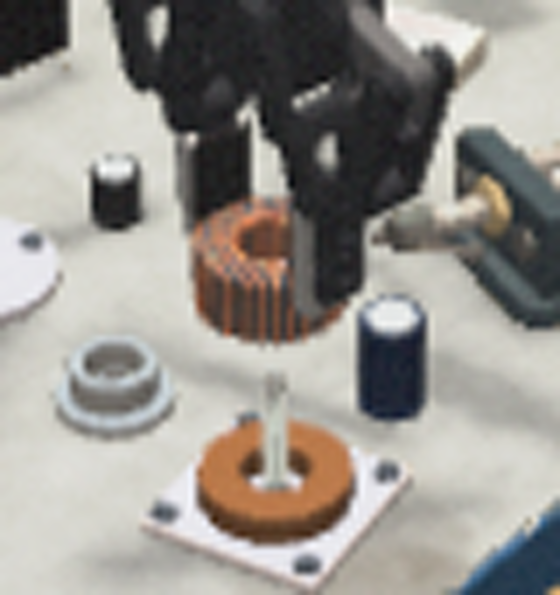

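The toroid hangs over the stud, its centre at about x=269 against 276 for the stud (2 mm). I'll nudge it by +x and lower.

```bash
python3 -m pendant '[[-0.001,0,0.015,0,0,0,0.036],[-0.001,0,0.015,0,0,0,0.036],[0,0,0.015,0,0,0,0.036],[0,0,0.01,0,0,0,0.036],[0,0,0.007,0,0,0,0.036],[0,0,0.003,0,0,0,0.036],[0,0,0,0,0,0,0.036],[0,0,0,0,0,0,0.036]]'; python3 -m pendant '[[0,0,0.001,0,0,0,0.036],[0,0,0,0,0,0,0.036]]'
```

```text
clock: 10.25
position: [391.6, -368.0, 54.1]
ee_rot: [-0.0, 1.0, -0.0, 0.001]
contact_force: [-0.3, -0.0, -2.0]
gripper_width: 43.1
grasp_force: 61.8
clock: 10.45
position: [391.6, -368.0, 53.0]
ee_rot: [0.0, 1.0, -0.0, 0.001]
contact_force: [-0.3, -0.2, -0.1]
gripper_width: 42.9
grasp_force: 61.8
```

```bash
python3 -m pendant '[[0,0,0,0,0,0,0.056],[0,0,0,0,0,0,0.056],[0,0,0,0,0,0,0.056],[0,0,-0.015,0,0,0,0.056],[0,0,-0.025,0,0,0,0.056],[0,0,-0.03,0,0,0,0.056],[0,0,0,0,0,0,0.048],[0.0035,0.0255,0,0,0,0,0.048],[0.0035,0.0255,0,0,0,0,0.048],[0,0.0258,0,0,0,0,0.048],[0,0,0,0,0,0,0.048],[0,0,0,0,0,0,0.048]]'
python3 - <<'E'
from h import *
s=snap('scene','s5');crop(s,'s5c',240,170,370,285,5)
E
```

```text
clock: 11.65
position: [384.3, -290.8, 122.6]
ee_rot: [-0.001, 1.0, -0.0, 0.0]
contact_force: [-0.0, 1.0, 0.3]
gripper_width: 48.1
grasp_force: 0.0
```

View pics/s5c.png

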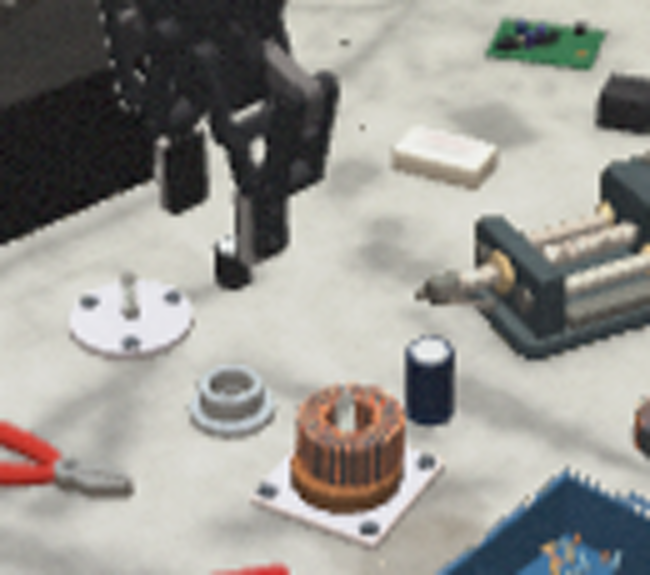

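The toroid is seated over the fibre ring with the stud visible in its hole (345,410), and the bush at (231,400) is clear. Next, grip the hub.

```bash
python3 -m pendant '[[0,0,0.03,0,0,0,0.048],[0,0,0.03,0,0,0,0.048],[0,0,0.015,0,0,0,0.048],[0,0,0.009,0,0,0,0.048],[0,0,0.005,0,0,0,0.048],[0,0,0,0,0,0,0.048],[0,0,0,0,0,0,0.048]]'; python3 -m pendant '[[0,0,0,0,0,0,0.02],[0,0,0,0,0,0,0.02],[0,0,0,0,0,0,0.02],[0,0,0,0,0,0,0.02],[0,0,0,0,0,0,0.02],[0,0,0,0,0,0,0.02]]'
```

```text
clock: 12.4
position: [384.8, -291.4, 34.2]
ee_rot: [0.0, 1.0, -0.0, 0.001]
contact_force: [0.6, -0.3, -0.4]
gripper_width: 47.9
grasp_force: 0.0
clock: 13.0
position: [384.8, -291.2, 34.9]
ee_rot: [-0.0, 1.0, -0.0, 0.001]
contact_force: [-1.4, 0.0, 6.0]
gripper_width: 26.8
grasp_force: 58.7
```

```bash
python3 -m pendant '[[0,0,-0.015,0,0,0,0.02],[0,0,-0.03,0,0,0,0.02],[0,0,-0.03,0,0,0,0.02],[0,0,0,0,0,0,0.02],[-0.0055,-0.0256,0,0,0,0,0.02],[0,-0.0255,0,0,0,0,0.02],[0,-0.0255,0,0,0,0,0.02],[0,0,0,0,0,0,0.02],[0,0,0,0,0,0,0.02],[0,0,0,0,0,0,0.02]]'
python3 - <<'E'
from h import *
s=snap('scene','s6');crop(s,'s6c',270,195,350,280,7)
E
```

```text
clock: 14.0
position: [389.2, -366.8, 108.2]
ee_rot: [0.0, 1.0, 0.0, -0.0]
contact_force: [0.6, 0.3, -1.0]
gripper_width: 26.4
grasp_force: 59.2
```

View pics/s6c.png

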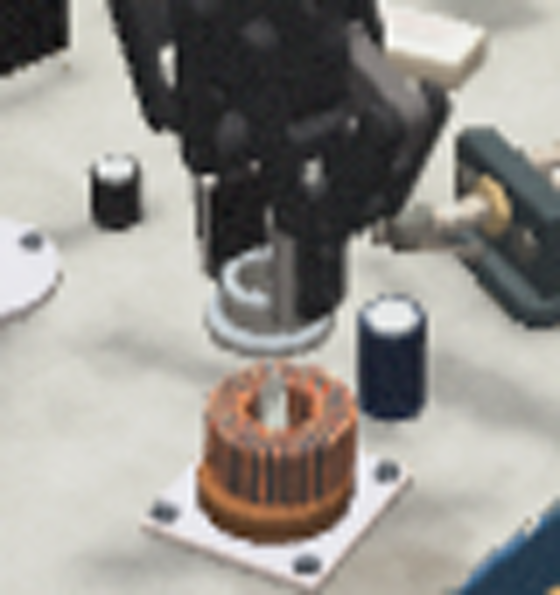

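The bush is upright, its flange centre at about x=270 against the stud at 274. Nudge 1 mm and lower.

```bash
python3 -m pendant '[[-0.001,0,0.01,0,0,0,0.02],[0,0,0.01,0,0,0,0.02],[0,0,0.008,0,0,0,0.02],[0,0,0.004,0,0,0,0.02],[0,0,0.002,0,0,0,0.02],[0,0,0,0,0,0,0.02],[0,0,0,0,0,0,0.02]]'; python3 -m pendant '[[0,0,0.001,0,0,0,0.02],[0,0,0,0,0,0,0.02]]'
```

```text
clock: 14.75
position: [390.3, -367.3, 74.9]
ee_rot: [-0.0, 1.0, 0.0, -0.0]
contact_force: [-1.6, 3.0, 4.6]
gripper_width: 26.6
grasp_force: 59.8
clock: 14.95
position: [390.3, -367.3, 74.8]
ee_rot: [-0.0, 1.0, 0.0, -0.001]
contact_force: [-3.2, 3.6, 10.3]
gripper_width: 26.7
grasp_force: 60.5
```

```bash
python3 -m pendant '[[0,0,0,0,0,0,0.045],[0,0,0,0,0,0,0.045],[0,0,0,0,0,0,0.045],[0,0,-0.02,0,0,0,0.045],[0,0,-0.03,0,0,0,0.045],[0,0,0,0,0,0,0.045]]'; python3 -m pendant '[[-0.0267,-0.0139,0,0,0,0,0.045],[-0.0267,-0.0139,0,0,0,0,0.045],[-0.0267,-0.0139,0,0,0,0,0.045],[-0.0267,-0.0139,0,0,0,0,0.045],[-0.0267,-0.0139,0,0,0,0,0.045],[0,0,0,0,0,0,0.045],[0,0,0,0,0,0,0.045]]'
python3 - <<'E'
from h import *
s=snap('scene','s7'); crop(s,'s7c',250,190,400,290,5)
E
```

```text
clock: 15.55
position: [393.0, -369.1, 127.0]
ee_rot: [-0.0, 1.0, -0.002, 0.003]
contact_force: [0.5, -0.8, 0.4]
gripper_width: 45.1
grasp_force: 0.0
clock: 16.25
position: [523.9, -436.9, 121.9]
ee_rot: [0.0, 1.0, 0.001, -0.001]
contact_force: [-0.6, 0.7, 0.3]
gripper_width: 45.0
grasp_force: 0.0
```

View pics/s7c.png

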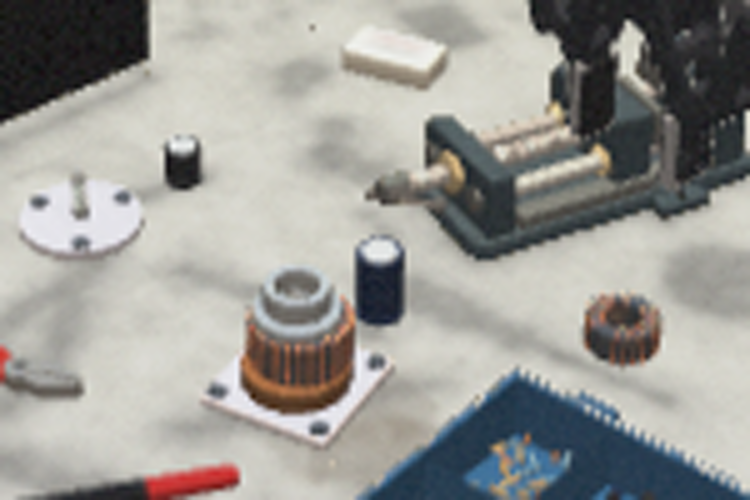

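The stack is complete: ring, toroid and bush are flat on the square plate at (300,340). The small toroid is clear at (623,328), so grip it.

```bash
python3 -m pendant '[[0,0,0.03,0,0,0,0.045],[0,0,0.03,0,0,0,0.045],[0,0,0.018,0,0,0,0.045],[0,0,0.01,0,0,0,0.045],[0,0,0.006,0,0,0,0.045],[0,0,0,0,0,0,0.045],[0,0,0,0,0,0,0.045]]'; python3 -m pendant '[[0,0,0,0,0,0,0.024],[0,0,0,0,0,0,0.024],[0,0,0,0,0,0,0.024],[0,0,0,0,0,0,0.024],[0,0,0,0,0,0,0.024],[0,0,0,0,0,0,0.024]]'
```

```text
clock: 17.0
position: [524.7, -437.5, 30.8]
ee_rot: [-0.0, 1.0, -0.001, 0.001]
contact_force: [0.0, -0.1, 0.6]
gripper_width: 44.7
grasp_force: 0.0
clock: 17.6
position: [525.0, -437.7, 31.4]
ee_rot: [-0.0, 1.0, -0.001, 0.001]
contact_force: [-0.4, 1.2, 6.4]
gripper_width: 31.0
grasp_force: 59.3
```

```bash
python3 -m pendant '[[0,0,-0.02,0,0,0,0.024],[0,0,-0.03,0,0,0,0.024],[0,0,-0.035,0,0,0,0.024],[0,0,0,0,0,0,0.024],[0.0193,0.0331,0,0,0,0,0.024],[0.0193,0.0331,0,0,0,0,0.024],[0.0193,0.0331,0,0,0,0,0.024],[0.0193,0.0331,0,0,0,0,0.024],[0.0193,0.033,0,0,0,0,0.024],[0.0193,0.033,0,0,0,0,0.024],[0.0193,0.033,0,0,0,0,0.024],[0,0,0,0,0,0,0.024]]'; python3 -m pendant '[[0,0,0.02,0,0,0,0.024],[0,0,0.02,0,0,0,0.024],[0,0,0,0,0,0,0.024],[0,0,0,0,0,0,0.024]]'
python3 - <<'E'
from h import *
s=snap('scene','s8'); crop(s,'s8c',230,170,310,250,7)
E
```

```text
clock: 18.8
position: [385.2, -203.0, 114.0]
ee_rot: [-0.001, 1.0, 0.001, -0.002]
contact_force: [0.6, -0.1, -0.9]
gripper_width: 30.5
grasp_force: 59.7
clock: 19.2
position: [389.3, -206.0, 74.5]
ee_rot: [0.0, 1.0, -0.0, -0.0]
contact_force: [-0.1, 0.3, -0.6]
gripper_width: 30.8
grasp_force: 59.7
```

View pics/s8c.png

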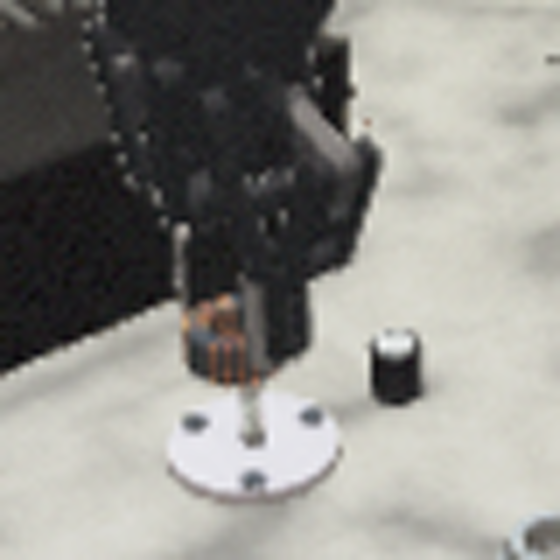

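Run:
```python
from h import *
s=load('s8')
for n,r,z in(('tor bottom',17,43),('tor top',17,59),('plate',30,6),('stud tip',4,32)):
    p=np.array([w2p(s,(389.5+r*np.cos(a),-206+r*np.sin(a),z)) for a in np.linspace(0,6.28,90)])
    q=(p-[230,170]+.5)*7; print(n,q.min(0).round(),q.max(0).round())
```

```text
tor bottom [197. 329.] [298. 386.]
tor top [194. 290.] [295. 346.]
plate [167. 396.] [341. 498.]
stud tip [238. 377.] [261. 390.]
```

The plate fits (389.5,-206), but the toroid's left edge is at 184 against a predicted 196. It therefore sits about 4 mm towards -x in the grip, so I'll shift +3.5 mm in x before lowering.

```bash
python3 -m pendant '[[-0.0035,0,0,0,0,0,0.024],[0,0,0,0,0,0,0.024],[0,0,0.01,0,0,0,0.024],[0,0,0.005,0,0,0,0.024],[0,0,0.005,0,0,0,0.024],[0,0,0,0,0,0,0.024],[0,0,0,0,0,0,0.024]]'; python3 -m pendant '[[0,0,0.008,0,0,0,0.024],[0,0,0.005,0,0,0,0.024],[0,0,0.004,0,0,0,0.024],[0,0,0.001,0,0,0,0.024],[0,0,0,0,0,0,0.024],[0,0,0,0,0,0,0.024]]'
```

```text
clock: 19.95
position: [392.5, -205.7, 54.3]
ee_rot: [0.0, 1.0, 0.0, -0.0]
contact_force: [-0.2, -0.7, -0.8]
gripper_width: 30.5
grasp_force: 59.7
clock: 20.55
position: [392.4, -205.7, 37.3]
ee_rot: [-0.0, 1.0, -0.0, -0.0]
contact_force: [-2.6, 3.2, 11.7]
gripper_width: 30.8
grasp_force: 60.8
```

```bash
python3 -m pendant '[[0,0,0,0,0,0,0.045],[0,0,0,0,0,0,0.045],[0,0,0,0,0,0,0.045],[0,0,-0.02,0,0,0,0.045],[0,0,-0.03,0,0,0,0.045],[0,0,-0.04,0,0,0,0.045],[0,0,-0.04,0,0,0,0.045],[0,0,0,0,0,0,0.045],[0,0,0,0,0,0,0.045]]'
python3 - <<'E'
from h import *
s=snap('scene','s9'); crop(s,'s9c',240,190,360,280,6)
E
```

```text
clock: 21.45
position: [392.8, -205.6, 167.1]
ee_rot: [0.0, 1.0, 0.0, 0.001]
contact_force: [-0.4, -0.1, -0.6]
gripper_width: 45.2
grasp_force: 0.0
```

View pics/s9c.png

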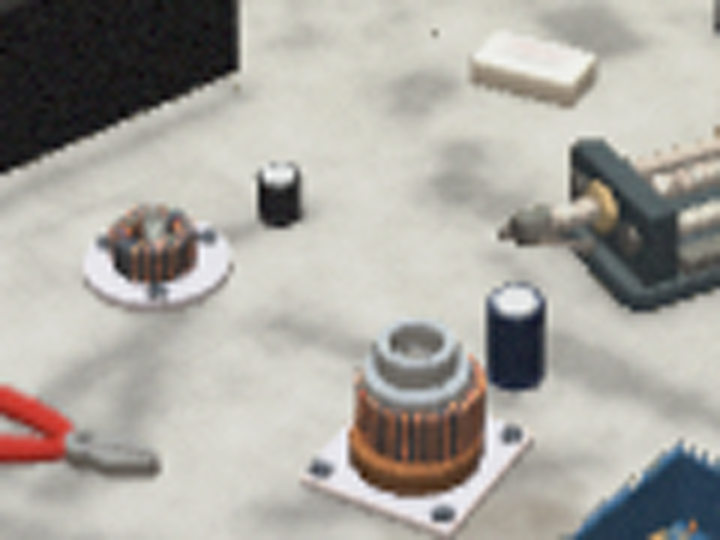

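The small toroid lies flat on the round plate at (154,243) with the stud in its hole. The stack at (415,400) is flat and upright, and both capacitors are still standing.

```bash
python3 -c "
from bench import arm
print(arm.job_done())"
```

```text
the job is handed in; nothing more can be done
None
```

The job is handed in at about 21.5 s of robot time, verdict not reported: the last picture shows fibre ring, big toroid and flanged bush stacked flat on the square plate's stud, the small toroid flat on the round plate's stud, and both capacitors still standing.

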